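Weigh a bushing casting and tag it heavy or light

ROBOT

A 7-joint arm with a two-finger parallel gripper is mounted at the origin on a cart in front of the work surface, level with it; the furniture and walls round the work are solid. World frame = base frame: x ahead of the robot, y to its left, z up, the work surface at z = 0. Lengths are in m, angles in rad, forces in N, time in s.
With the tool pointing down it reaches from about 0.4 to 0.85 m from the base axis. Payload 4.4 kg.
Tool frame: the origin (TCP) lies midway between the tips of the shut fingers; the grasp point (between the pads) lies 19 mm behind it; z points along the fingers, y is the line along which they close (so a half turn about z gives the same grasp; the last joint's range is limited). The gripper opens to 94 mm and grips with 3 to 60 N. Pads are 16 mm wide; open, the fingers measure 119 mm over their backs; the gripper's body (75 mm by 177 mm) begins 78 mm behind the grasp point.
Start: joints at [-1.413, 0.628, 0.038, 1.517, -0.027, 0.996, -0.02], TCP at [0.144, 0.634, 0.205] pointing down, gripper open.
Joint ranges: [-3.06, 3.06], [-0.37, 2.12], [-1.25, 1.32], [0.18, 2.47], [-1.1, 4.24], [0.23, 1.98], [-2.94, 2.94]. Speed limits (rad/s): [2.57, 2.57, 3.14, 3.14, 3.14, 3.14, 3.14].

INTERFACE

Orientations are given as a rotation vector (axis times angle).
In Python, from rig import robot gives the robot as it stands. The module is installed in compiled form; this text tells all that it offers.
- The arm moves only by the tool servo_tool, never from a script. Its argument "commands" is a list of rows, each a list of 6 numbers: the shift along the world's x, y, z in units of 0.4 m (1.0 is 0.4 m), then the turn, a rotation vector about the world's x, y, z in units of 360 degrees (1.0 is 360 degrees). In form: [[x, y, z, rx, ry, rz], ...]. A call has 1 to 8 rows; each row is the pose to reach, as a shift and turn from the pose commanded when the call began, turning the shorter way round; what a row does not reach only later rows make up. A row lasts 1/8 s, in which the tool goes at most 62.5 mm and 10.7 degrees, less where a joint would pass 70% of its speed; a pose out of reach is approached as far as the arm can. A call with a number of a shift or a turn outside -1 to 1 is refused whole. A call with a gripper value outside its range is refused whole. "gripper" is the opening, from 0 (shut) to 1 (fully open), set as the call begins (left out, the last holds). The fingers move at their own pace and stop on an object; "force" is the grip in N (left out, the last holds). Time passes only in rows, so rows that repeat a pose let the fingers close. It gives the time, the measured TCP pose, the force, the opening and the grip force at its end, in the units of the state.
- robot.state(): the state, without advancing time (a new reading comes with each control period).
- robot.get_image(name): name is "scene" or "top" or "wrist"; returns a dict with "pixels" (384x512x3 uint8, red, green, blue), "fx", "fy", "cx", "cy" (pixels), "position" and "rotation" of the camera in the world; the wrist camera has in their place "tool_from_camera" (4x4, takes a point from camera to tool coordinates, whose origin is the TCP and whose axes are the flange's). Camera axes: x right, y up, looking along -z (the intrinsics and any distortion apply to the point x, -y, -z); pixel columns grow to the right and rows downward; lengths in m; the calibration is good to about 2 mm. A picture is of the moment at which its call begins: read the wrist's pose just before it. There is no depth.
- robot.hand_in(): hands the job in; it is judged then, once.
The state is a dict: "time": time; "qpos": joint angles; "joint_velocities": joint speeds; "joint_torque": joint torques, N m; "tool_pos": TCP position; "tool_rot": TCP orientation; "ft_force": force on the tool from outside, world axes, zero at the start; "torque": the same for the moment, N m; "opening": finger opening in m; "grip_force": force on a finger pad.
Only numpy, scipy, OpenCV 4.12 (cv2) and the standard library are available. Lean on these libraries where they do the work, as an engineer would, in place of code of your own. Each camera call takes 0.05 s, during which the arm holds its last target. There are 200 camera calls.

TASK

Stand the grey flanged bushing upright in the middle of the empty brass pan of the beam balance, let go, and see whether it outweighs the check weight on the other side. Leave it on the pan, and only after the beam has settled sort it by its tag: put the blue pull tab in the green dish if the bushing is heavy (its pan went down), or in the orange dish if it is light (its pan stayed up).

Things in the scene. Friction and masses are not known exactly. Their poses are not given: they have to be found in the camera images.
- bushing: The casting to weigh: grey steel flanged bushing, loose, standing upright. A flange 48 mm across and 6 mm thick at the bottom, above it a plain barrel 36 mm across, 42 mm tall in all, a black bore mark on top. Origin: centre of its underside; z up. Its mass differs from start to start (about 75 to 240 g, check weight 150 g) and does not show.
- tag: The tag: blue nylon pull tab, loose, standing on its round foot (30 mm across, 3 mm thick); a square stem 8 mm wide rises to a round head about 12 mm across between 20 and 26 mm height. Pinch it by the head from above. Origin: centre of the underside of the foot; z up. About 12 g.
- pan (a point): Centre of the upper face of the floor of the brass weighing pan, the empty one, fixed to the beam. Round, 100 mm across, rim 3 mm above the floor; floor 78 mm above the bench when up, 46 when down, tilting 7 degrees. z up, square to the floor; +y along the beam to the pivot (130 mm off; a dial 100 mm high there) and to the brass check weight on the grey pan (260 mm off).
- beam (a joint): Tilt of the balance beam (rad). -0.12: stopped with the weighing pan up, as at the start; +0.12: stopped with the weighing pan down. It tips all the way to one side or the other, taking up to about 3 s when the weights are close. It gives way under about 1.5 N on the empty pan.
- green_dish_floor (a point): Centre of the inner floor of the green dish, for heavy. Shallow round dish fixed to the bench, 100 mm across at the rim, floor 86 mm across and 3 mm above the bench, rim 10 mm above the bench.
- orange_dish_floor (a point): Centre of the inner floor of the orange dish, for light. Same size as the green dish; the two dishes may stand in either place.
Not all that is in view belongs to the job. There is more than one size of the bushing; the job needs the middle-sized.

How it is judged:
By the outcome, as a careful person would: the job done as asked, in the order asked, and still so for the second after the job is handed in, with the robot touching nothing.
It also fails if it takes over 54 s, if anything falls off the work surface, if the arm or the gripper's body presses on something with over 40 N, if the wrist force passes 120 N, or if a joint passes its speed limit or range.

## Working session

There is one attempt and no reset: what is moved stays moved. The work goes in short steps, Python scripts to look and compute and a tool call to move; the robot and the scene stay as the last step left them, time stands still between calls to the robot, and variables do not carry over. Pictures are saved under pics/ and viewed, at most 10 in all, crops included, and the job is handed in when it is done.

Besides the shell and the picture viewer there is one more tool, called after "Call:" as a command line: name --pt "numbers of a row" for each row, then --argument value for the rest. servo_tool: Moves the arm, as the interface text tells. Shifts and turns lie within -1 to 1; 1 stands for 0.4 m of shift or 360 degrees of turn. Its arguments: {"type":"object","properties":{"commands":{"type":"array","items":{"type":"array","items":{"type":"number"}}},"gripper":{"type":"number"},"force":{"type":"number"}},"required":["commands"]}

```bash
mkdir -p pics; cat > h.py <<'E'
import numpy as np, cv2
from rig import robot
def grab(n,f):
    s=robot.state(); im=robot.get_image(n)
    cv2.imwrite('pics/'+f,cv2.cvtColor(im['pixels'],cv2.COLOR_RGB2BGR)); 
    if n=='wrist':
        T=np.eye(4);T[:3,:3]=cv2.Rodrigues(np.array(s['tool_rot'],float))[0];T[:3,3]=s['tool_pos']
        M=T@np.array(im['tool_from_camera']); P,R=M[:3,3],M[:3,:3]
    else:
        P=np.array(im['position']);R=np.array(im['rotation'])
        if R.shape!=(3,3): R=cv2.Rodrigues(R)[0]
    np.savez('pics/'+f+'.npz',P=P,R=R,k=[im['fx'],im['fy'],im['cx'],im['cy']])
    return im
def px(f,u,v,z):
    d=np.load('pics/'+f+'.npz');fx,fy,cx,cy=d['k']
    r=d['R']@np.array([(u-cx)/fx,-(v-cy)/fy,-1]);return d['P']+r*(z-d['P'][2])/r[2]
E
python3 - <<'E'
from h import *
for n in('top','scene'):
    im=grab(n,n+'1.png');print([k for k in im], im['fx'])
    if n=='top': print(im['position'],im['rotation'],{k:v for k,v in im.items() if 'dist' in k})
a=[cv2.imread('pics/top1.png'),cv2.imread('pics/scene1.png')]
cv2.imwrite('pics/top1b.png',cv2.resize(a[0],(800,600)))
print(robot.state())
E
```

```text
['pixels', 'fx', 'fy', 'cx', 'cy', 'position', 'rotation'] 351.9400511241271
[ 0.46585632 -0.06144076  0.93260415] [ 0.02910261 -0.04054488 -1.5533458 ] {}
['pixels', 'fx', 'fy', 'cx', 'cy', 'position', 'rotation'] 450.6389285044742
{'time': 0.1, 'qpos': array([-1.41278765,  0.62920128,  0.0384835 ,  1.51824286, -0.02702919,
        0.99627697, -0.01999823]), 'joint_velocities': array([ 0.001486  , -0.0020063 ,  0.0007678 , -0.00183069,  0.00064373,
        0.0010803 ,  0.00258985]), 'joint_torque': array([ 1.84626238e-03, -5.50797093e+01,  1.14702355e+00, -1.87119770e+01,
       -5.21447102e-02,  1.92463462e-02,  7.06286664e-05]), 'tool_pos': array([0.14411989, 0.63323259, 0.20468874]), 'tool_rot': array([-3.50875626e-01, -3.12176587e+00,  2.51428595e-03]), 'ft_force': array([ 0.55787992,  1.02373676, -0.20196936]), 'torque': array([ 0.02430702,  0.0057815 , -0.047048  ]), 'grip_force': 0.0, 'opening': 0.09386875040994803}
```

View pics/top1b.png

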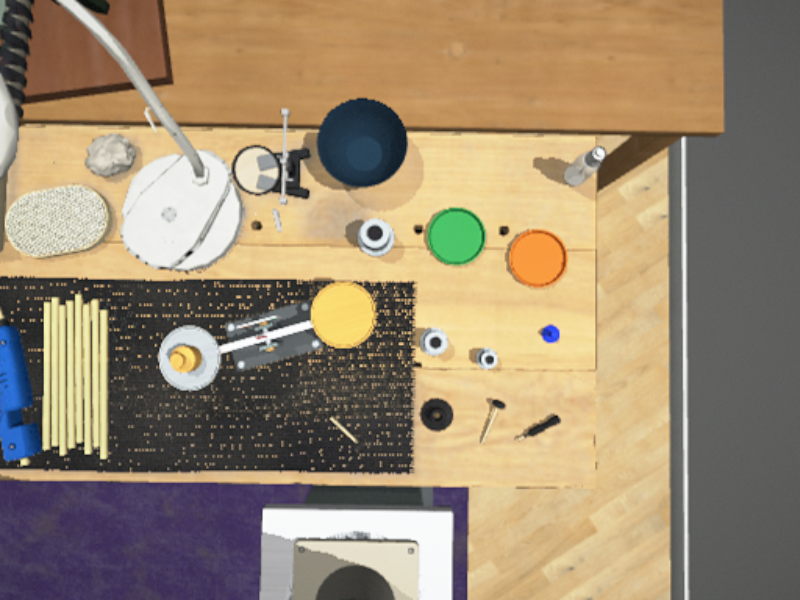

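View pics/scene1.png

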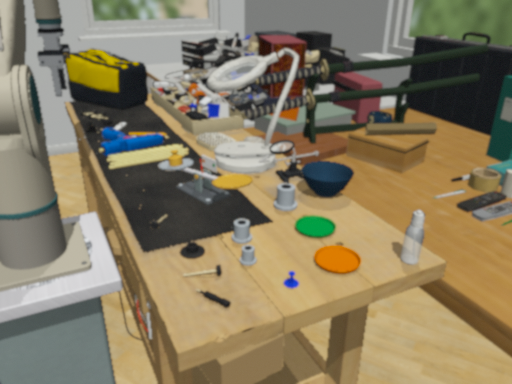

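The top view (800 px wide) shows the three bushings: large (376,236), middle (434,342) and small (487,358). The tag is at (550,333), the green dish at (456,236), the orange dish at (537,258), and the brass pan at (343,315), with its check weight at (184,358). Next I compute positions.

```bash
python3 - <<'E'
from h import *
for n,u,v,z in[('mid top',434,341,.042),('mid flange',434,343,.006),('big top',375,233,.05),('small',487,357,.035),('tag',550,333,.024),('green',456,236,.008),('orange',537,258,.008),('pan',343,315,.08),('greypan',190,357,.05)]:
    print(n,px('top1.png',u*.64,v*.64,z).round(4))
# refine by colour blobs
im=cv2.imread('pics/top1.png');hsv=cv2.cvtColor(im,cv2.COLOR_BGR2HSV)
for n,lo,hi,z in[('green',50,75,.008),('orange',8,17,.008),('pan',18,26,.079),('blue',115,125,.02)]:
    m=cv2.inRange(hsv,(lo,150,80),(hi,255,255));k,l,s,c=cv2.connectedComponentsWithStats(m)
    for i in range(1,k):
        if s[i,4]>60: print(n,s[i],c[i].round(1),px('top1.png',*c[i],z).round(4))
E
```

```text
mid top [ 0.4327 -0.122   0.042 ]
mid flange [ 0.428  -0.1244  0.006 ]
big top [ 0.6052 -0.0236  0.05  ]
small [ 0.4079 -0.2091  0.035 ]
tag [ 0.4484 -0.3147  0.024 ]
green [ 0.6093 -0.159   0.008 ]
orange [ 0.5743 -0.2965  0.008 ]
pan [0.4719 0.0222 0.08  ]
greypan [0.401  0.2673 0.05  ]
green [275 133  35  36 994] [291.7 150.8] [ 0.61   -0.1587  0.008 ]
orange [ 326  147   37   37 1103] [344.  164.9] [ 0.5749 -0.2974  0.008 ]
blue [347 208  11  11  87] [352.  213.4] [ 0.4477 -0.3159  0.02  ]
```

Call:
servo_tool --pt "0.08 -0.12 0.02 0 0 -0.013" --pt "0.17 -0.26 0.04 0 0 -0.028" --pt "0.26 -0.4 0.04 0 0 -0.043" --pt "0.36 -0.54 0.04 0 0 -0.058" --pt "0.45 -0.68 0.04 0 0 -0.073" --pt "0.54 -0.82 0.04 0 0 -0.09" --pt "0.62 -0.96 0.04 0 0 -0.105" --pt "0.64 -1 0.04 0 0 -0.12" --gripper 0.7

```text
time: 1.1
tool_pos: [0.4013, 0.2309, 0.2215]
tool_rot: [1.483, 2.769, -0.001]
ft_force: [0.7, 0.1, 0.2]
opening: 0.0657
grip_force: 0.0
```

Call:
servo_tool --pt "0 -0.14 0 0 0 -0.01" --pt "0 -0.28 0 0 0 -0.02" --pt "0 -0.42 0 0 0 -0.03" --pt "0 -0.56 0 0 0 -0.04" --pt "0 -0.7 0 0 0 -0.049" --pt "0 -0.8 0 0 0 -0.049" --pt "0 -0.89 0 0 0 -0.049" --pt "0 -0.89 0 0 0 -0.049"

```text
time: 2.1
tool_pos: [0.3999, -0.1248, 0.2215]
tool_rot: [1.89, 2.509, -0.001]
ft_force: [0.6, 0.5, -0.2]
opening: 0.0659
grip_force: 0.0
```

```bash
python3 - <<'E'
from h import *
grab('wrist','w1.png');s=robot.state();print(s['time'],s['tool_pos'],s['tool_rot'],s['ft_force'],s['opening'],s['qpos'])
grab('top','top2.png')
d=np.load('pics/w1.png.npz');print(d['P'],d['R'],d['k'])
im=cv2.imread('pics/top2.png');im2=cv2.imread('pics/w1.png')
cv2.imwrite('pics/w1b.png',cv2.resize(im2,(800,600)))
E
```

```text
2.15 [ 0.39985524 -0.12286412  0.22133025] [-1.88646119e+00 -2.51152363e+00  3.11848982e-04] [-0.05883824  0.22519307 -0.36490373] 0.06592461930470056 [-0.13683246  0.30463882  0.47573549  2.11042664 -0.19878854  0.76908518
  0.74616076]
[ 0.37673962 -0.04423457  0.40076652] [[ 9.61246680e-01 -2.64061537e-01 -7.92232586e-02]
 [ 2.75689624e-01  9.20466350e-01  2.77014314e-01]
 [-2.26482086e-04 -2.88120120e-01  9.57594249e-01]] [296.66659586 296.66659586 255.26876324 190.47380678]
```

View pics/w1b.png

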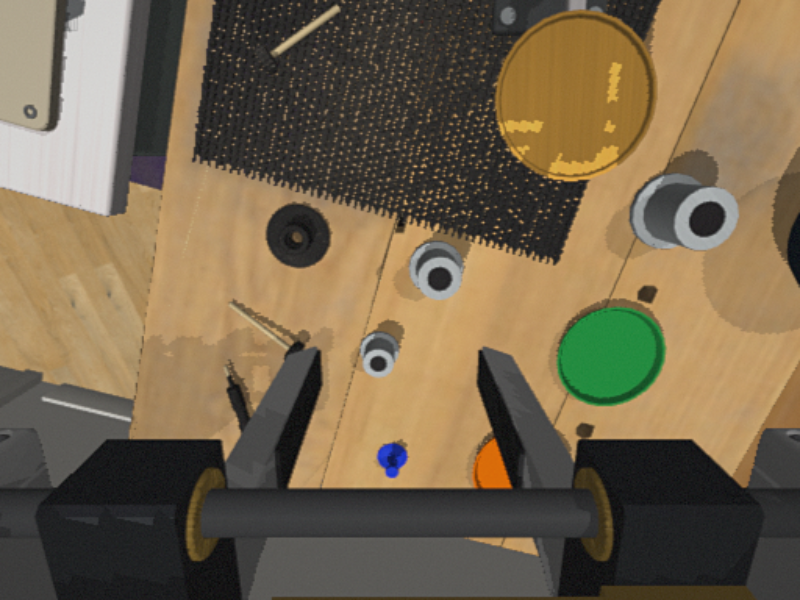

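The wrist view shows the middle bushing with its bore at (439,278), the small one at (378,362), and the brass pan centred near (577,96). The tag head is at (392,470) and the green dish at (612,355).

```bash
python3 - <<'E'
from h import *
for n,u,v,z in[('mid top',439,279,.042),('mid flange',435,270,.006),('small',378,363,.03),('tag head',392,471,.026),('tagfoot',392,457,.003)]:
    print(n,px('w1.png',u*.64,v*.64,z).round(4))
for f,A in(('w1.png',200),('top2.png',200),('top1.png',200)):
    hsv=cv2.cvtColor(cv2.imread('pics/'+f),cv2.COLOR_BGR2HSV)
    for n,lo,hi,z in[('green',50,75,.008),('pan',14,27,.08)]:
        m=cv2.inRange(hsv,(lo,175 if n=='pan' else 150,80),(hi,255,255))
        m=cv2.morphologyEx(m,cv2.MORPH_OPEN,np.ones((3,3)))
        cs=cv2.findContours(m,0,1)[0]
        for c in cs:
            if cv2.contourArea(c)>A:
                h=cv2.convexHull(c); e=cv2.fitEllipse(h)
                print(f,n,np.round(e[0],1),np.round(e[1],1),px(f,*e[0],z).round(4))
E
```

```text
mid top [ 0.433  -0.1243  0.042 ]
mid flange [ 0.4328 -0.1255  0.006 ]
small [ 0.4063 -0.2138  0.03  ]
tag head [ 0.449 -0.32   0.026]
tagfoot [ 0.4489 -0.3211  0.003 ]
w1.png green [391.  225.8] [57.5 68.9] [ 0.6109 -0.155   0.008 ]
w1.png pan [314.9 302.6] [19.1 40.6] [ 0.5174 -0.2595  0.08  ]
top2.png green [291.8 150.7] [35.4 35.7] [ 0.6102 -0.1587  0.008 ]
top2.png pan [343.3 165. ] [32.  32.7] [ 0.5661 -0.2774  0.08  ]
top1.png green [291.6 150.7] [35.2 35.5] [ 0.6101 -0.1584  0.008 ]
top1.png pan [343.4 165.2] [31.7 32.2] [ 0.5658 -0.2776  0.08  ]
```

Call:
servo_tool --pt "0.06 -0.003 -0.1 0 0 0" --pt "0.083 -0.005 -0.24 0 0 0" --pt "0.083 -0.005 -0.36 0 0 0" --pt "0.083 -0.005 -0.44 0 0 0" --pt "0.083 -0.005 -0.49 0 0 0" --pt "0.083 -0.005 -0.515 0 0 0" --pt "0.083 -0.005 -0.5225 0 0 0" --pt "0.083 -0.005 -0.5225 0 0 0"

```text
time: 3.2
tool_pos: [0.4338, -0.1239, 0.0129]
tool_rot: [1.882, 2.515, 0.001]
ft_force: [-0.0, 1.1, 0.2]
opening: 0.0659
grip_force: 0.0
```

Call:
servo_tool --pt "0 0 0 0 0 0" --pt "0 0 0 0 0 0" --pt "0 0 0 0 0 0" --pt "0 0 0 0 0 0" --gripper 0.2 --force 15

```text
time: 3.7
tool_pos: [0.4335, -0.1242, 0.0127]
tool_rot: [1.883, 2.514, 0.0]
ft_force: [-0.8, 0.1, 1.6]
opening: 0.0354
grip_force: 15.0
```

Call:
servo_tool --pt "0 0 0.05 0 0 0" --pt "0 0 0.15 0 0 0" --pt "0 0 0.28 0 0 0" --pt "0.0 0.04 0.37 0 0 0" --pt "0.02 0.08 0.4 0 0 0" --pt "0.03 0.1 0.4 0 0 0" --pt "0.03 0.1 0.4 0 0 0"

```text
time: 4.58
tool_pos: [0.4449, -0.0836, 0.1717]
tool_rot: [-1.881, -2.515, 0.001]
ft_force: [1.6, -0.2, -2.6]
opening: 0.0351
grip_force: 15.0
```

```bash
python3 - <<'E'
from h import *
grab('wrist','w2.png');s=robot.state();print(s['time'],s['tool_pos'],s['tool_rot'],s['ft_force'],s['opening'])
cv2.imwrite('pics/w2b.png',cv2.resize(cv2.imread('pics/w2.png'),(800,600)))
print(px('w1.png',577*.64,96*.64,.081),px('top1.png',343*.64,315*.64,.081))
E
```

```text
4.625 [ 0.44451597 -0.08426969  0.17154575] [-1.88197029e+00 -2.51339939e+00  2.21938396e-03] [-0.26586144 -0.83236501 -1.99554434] 0.03485883107957794
[0.47529325 0.02346513 0.081     ] [0.47187885 0.02205407 0.081     ]
```

View pics/w2b.png

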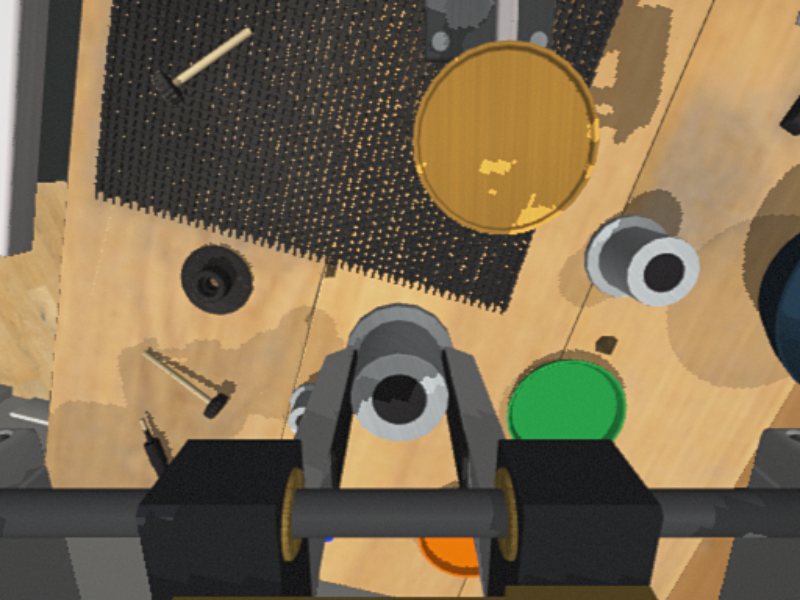

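The bushing is held straight with its bore at (399,394). The pan's outline spans 414–598 across and 41–234 down, so its centre is (506,137), and the beam lies along the image vertical.

```bash
python3 - <<'E'
from h import *
b=px('w2.png',400*.64,395*.64,.2005)
c=px('w2.png',506*.64,137*.64,.081)
f=px('w2.png',398*.64,352*.64,.164)
print('bore',b,'flange',f,'pan',c)
n,s_=[px('w2.png',506*.64,v*.64,z) for v,z in((41,.075),(234,.087))];w,e=[px('w2.png',u*.64,137*.64,.081) for u in(414,598)]
print(n,s_,(n+s_)/2,np.hypot(*(n-s_)[:2]),w,e,(w+e)/2,np.hypot(*(w-e)[:2]))
E
```

```text
bore [ 0.44476515 -0.0818606   0.2005    ] flange [ 0.44364935 -0.0810691   0.164     ] pan [0.47443184 0.02422058 0.081     ]
[0.45887163 0.07036557 0.075     ] [ 0.49136489 -0.02565921  0.087     ] [0.47511826 0.02235318 0.081     ] 0.10137341271640858 [0.42582262 0.00992216 0.081     ] [0.52301133 0.03851025 0.081     ] [0.47441698 0.0242162  0.081     ] 0.1013060874630247
```

Call:
servo_tool --pt "0.02 0.07 0 -0.005 -0.0015 0" --pt "0.055 0.19 0 -0.012 -0.0035 0" --pt "0.0725 0.265 -0.03 -0.0183 -0.0053 0" --pt "0.0725 0.265 -0.09 -0.0183 -0.0053 0" --pt "0.0725 0.265 -0.14 -0.0183 -0.0053 0" --pt "0.0725 0.265 -0.17 -0.0183 -0.0053 0" --pt "0.0725 0.265 -0.187 -0.0183 -0.0053 0" --pt "0.0725 0.265 -0.187 -0.0183 -0.0053 0"

```text
time: 5.62
tool_pos: [0.4743, 0.0212, 0.0975]
tool_rot: [1.826, 2.436, -0.111]
ft_force: [-0.6, -0.4, -3.0]
opening: 0.035
grip_force: 15.0
```

```bash
python3 - <<'E'
from h import *
grab('wrist','w3.png');s=robot.state();print(s['time'],s['tool_pos'],s['tool_rot'],s['ft_force'],s['opening'])
grab('scene','s3.png')
a=cv2.resize(cv2.imread('pics/w3.png'),(450,338));b=cv2.resize(cv2.imread('pics/s3.png')[120:240,150:300],(350,280))
o=np.zeros((338,800,3),np.uint8);o[:,:450]=a;o[:280,450:]=b
cv2.imwrite('pics/c3.png',o)
E
```

```text
5.675 [0.47457831 0.02137987 0.09782847] [ 1.82571315  2.43562566 -0.10969969] [ 0.01492732  0.91532633 -1.4498615 ] 0.034912264835671766
```

View pics/c3.png

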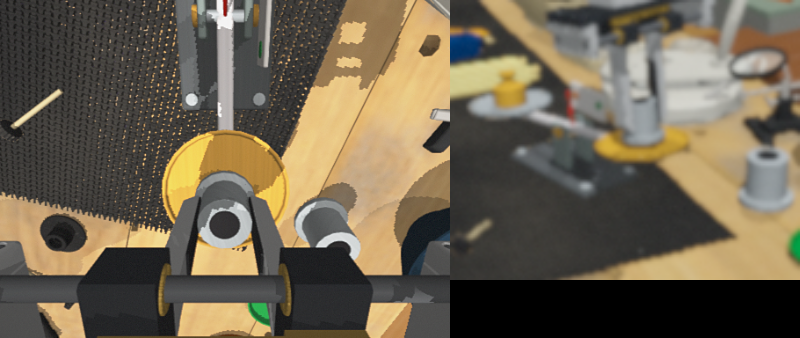

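The wrist view shows the flange centred over the pan (about x=224 of a pan spanning 163–286) and the tilt matching. Next I lower to just above the floor, then release.

Call:
servo_tool --pt "0 0 -0.006 0 0 0" --pt "0 0 -0.0115 0 0 0" --pt "0 0 -0.0115 0 0 0"

```text
time: 6.1
tool_pos: [0.4744, 0.0219, 0.0931]
tool_rot: [1.825, 2.437, -0.11]
ft_force: [-0.8, 0.1, -2.9]
opening: 0.0351
grip_force: 15.0
```

Call:
servo_tool --pt "0 0 0 0 0 0" --pt "0 0 0 0 0 0" --pt "0 0 0 0 0 0" --pt "0 0 0 0 0 0" --gripper 0.7

```text
time: 6.6
tool_pos: [0.4745, 0.0218, 0.0931]
tool_rot: [1.825, 2.436, -0.11]
ft_force: [0.1, 1.1, -0.1]
opening: 0.0657
grip_force: 0.0
```

Call:
servo_tool --pt "-0.003 0.01 0.08 0 0 0" --pt "-0.007 0.025 0.2 0 0 0" --pt "-0.007 0.025 0.3 0 0 0" --pt "-0.007 0.025 0.36 0.009 0.0026 0" --pt "-0.007 0.025 0.38 0.0183 0.0053 0" --pt "-0.007 0.025 0.38 0.0183 0.0053 0"

```text
time: 7.35
tool_pos: [0.4723, 0.0305, 0.2458]
tool_rot: [1.886, 2.51, 0.002]
ft_force: [-0.3, -0.8, -0.4]
opening: 0.066
grip_force: 0.0
```

```bash
python3 - <<'E'
from h import *
s=robot.state();print(s['time'],s['tool_pos'],s['tool_rot'],s['ft_force'],s['opening'])
grab('wrist','w4.png');grab('scene','s4.png')
a=cv2.resize(cv2.imread('pics/w4.png'),(450,338));b=cv2.resize(cv2.imread('pics/s4.png')[120:240,150:300],(350,280))
o=np.zeros((338,800,3),np.uint8);o[:,:450]=a;o[:280,450:]=b
cv2.imwrite('pics/c4.png',o)
E
```

```text
7.35 [0.47226891 0.03046787 0.24583842] [1.88608560e+00 2.51034496e+00 2.06147267e-03] [-0.32039324 -0.79055138 -0.36941411] 0.06600795717967055
```

View pics/c4.png

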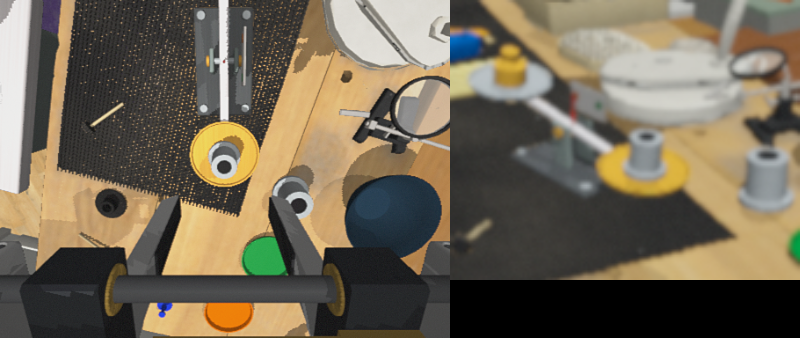

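The brass pan is down and the grey pan is up, so the bushing looks heavy. It stands upright. I hover over the tag while the beam settles, then check again.

Call:
servo_tool --pt "-0.005 -0.08 0 0 0 0" --pt "-0.015 -0.22 0 0 0 0" --pt "-0.025 -0.37 0 0 0 0" --pt "-0.035 -0.52 -0.05 0 0 0" --pt "-0.05 -0.66 -0.1 0 0 0" --pt "-0.055 -0.74 -0.15 0 0 0" --pt "-0.055 -0.775 -0.165 0 0 0" --pt "-0.055 -0.775 -0.165 0 0 0" --gripper 0.45

```text
time: 8.45
tool_pos: [0.4495, -0.2776, 0.1785]
tool_rot: [-1.882, -2.513, 0.001]
ft_force: [-0.9, -0.1, -0.2]
opening: 0.0423
grip_force: 0.0
```

Call:
servo_tool --pt "0 0 0 0 0 0" --pt "0 0 0 0 0 0" --pt "0 0 0 0 0 0" --pt "0 0 0 0 0 0" --pt "0 0 0 0 0 0" --pt "0 0 0 0 0 0" --pt "0 0 0 0 0 0" --pt "0 0 0 0 0 0"

```text
time: 9.45
tool_pos: [0.4496, -0.2783, 0.179]
tool_rot: [-1.883, -2.514, 0.0]
ft_force: [-0.3, -1.0, -0.0]
opening: 0.0422
grip_force: 0.0
```

Call:
servo_tool --pt "0 0 0 0 0 0" --pt "0 0 0 0 0 0" --pt "0 0 0 0 0 0" --pt "0 0 0 0 0 0" --pt "0 0 0 0 0 0" --pt "0 0 0 0 0 0" --pt "0 0 0 0 0 0" --pt "0 0 0 0 0 0"

```text
time: 10.45
tool_pos: [0.4496, -0.2782, 0.1791]
tool_rot: [-1.883, -2.514, -0.0]
ft_force: [-1.1, -0.1, -0.1]
opening: 0.0422
grip_force: 0.0
```

```bash
python3 - <<'E'
from h import *
grab('wrist','w5.png');grab('scene','s5.png')
s=robot.state();print(s['time'],s['tool_pos'],s['tool_rot'],s['opening'])
a=cv2.resize(cv2.imread('pics/w5.png'),(450,338));b=cv2.resize(cv2.imread('pics/s5.png')[120:240,150:300],(350,280))
o=np.zeros((338,800,3),np.uint8);o[:,:450]=a;o[:280,450:]=b
cv2.imwrite('pics/c5.png',o)
print('beam change',np.abs(cv2.imread('pics/s5.png')[120:200,150:240].astype(int)-cv2.imread('pics/s4.png')[120:200,150:240]).mean())
hsv=cv2.cvtColor(cv2.imread('pics/w5.png'),cv2.COLOR_BGR2HSV)
m=cv2.inRange(hsv,(112,150,60),(128,255,255));k,l,st,c=cv2.connectedComponentsWithStats(m)
for i in range(1,k):
    if st[i,4]>20: print(st[i],c[i],px('w5.png',*c[i],.02))
E
```

```text
10.55 [ 0.44963997 -0.27817746  0.1790851 ] [-1.88330383e+00 -2.51447175e+00 -1.18993614e-04] 0.04220481312744363
beam change 10.31324074074074
[234 193  23  23 401] [244.90274314 203.73815461] [ 0.44721361 -0.31485175  0.02      ]
```

View pics/c5.png

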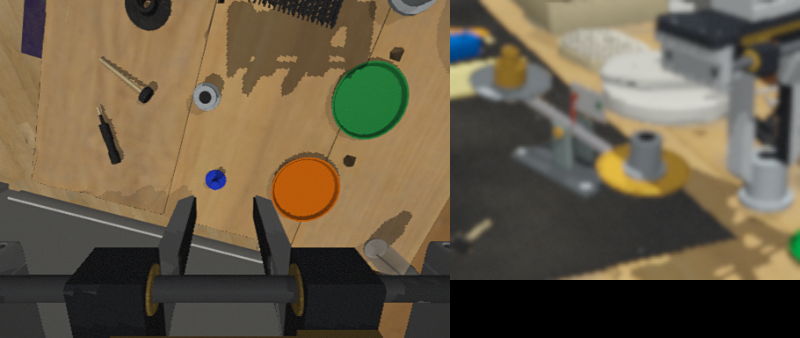

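The beam has settled with the brass pan down, so the bushing is heavy and the tag goes in the green dish. The tag sits at about (216,180) in the crop, clear of the fingers.

Call:
servo_tool --pt "-0.003 -0.07 -0.08 0 0 0" --pt "-0.003 -0.106 -0.2 0 0 0" --pt "-0.003 -0.106 -0.3 0 0 0" --pt "-0.003 -0.106 -0.37 0 0 0" --pt "-0.003 -0.106 -0.41 0 0 0" --pt "-0.003 -0.106 -0.427 0 0 0" --pt "-0.003 -0.106 -0.4315 0 0 0" --pt "-0.003 -0.106 -0.4315 0 0 0"

```text
time: 11.55
tool_pos: [0.449, -0.321, 0.0073]
tool_rot: [1.882, 2.513, 0.0]
ft_force: [0.9, 0.1, 0.1]
opening: 0.0423
grip_force: 0.0
```

Call:
servo_tool --pt "0 0 0 0 0 0" --pt "0 0 0 0 0 0" --pt "0 0 0 0 0 0" --pt "0 0 0 0 0 0" --pt "0 0 0 0 0 0" --gripper 0 --force 8

```text
time: 12.18
tool_pos: [0.4485, -0.3206, 0.0066]
tool_rot: [1.883, 2.514, 0.0]
ft_force: [-0.2, 0.9, 1.4]
opening: 0.0114
grip_force: 8.0
```

Call:
servo_tool --pt "0 0 0.06 0 0 0" --pt "0 0 0.18 0 0 0" --pt "0.06 0.06 0.25 0 0 0" --pt "0.16 0.16 0.25 0 0 0" --pt "0.26 0.26 0.25 0 0 0" --pt "0.35 0.35 0.25 0 0 0" --pt "0.405 0.409 0.22 0 0 0" --pt "0.405 0.409 0.18 0 0 0"

```text
time: 13.18
tool_pos: [0.6124, -0.1535, 0.0776]
tool_rot: [1.876, 2.52, 0.003]
ft_force: [-0.2, -0.1, -0.9]
opening: 0.0117
grip_force: 8.0
```

```bash
python3 - <<'E'
from h import *
grab('wrist','w6.png');s=robot.state();print(s['time'],s['tool_pos'],s['opening'])
cv2.imwrite('pics/w6b.png',cv2.resize(cv2.imread('pics/w6.png'),(600,450)))
E
```

```text
13.225 [ 0.60911364 -0.15545982  0.07541148] 0.011225128536819364
```

View pics/w6b.png

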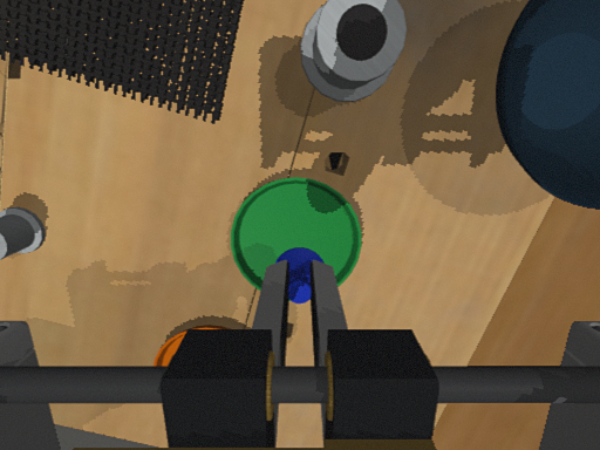

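The tag is upright in the fingers at (299,275), over the green dish centred at (296,237) and in line with it. I lower and release.

Call:
servo_tool --pt "0 0 -0.04 0 0 0" --pt "0 0 -0.1 0 0 0" --pt "0 0 -0.14 0 0 0" --pt "0 0 -0.16 0 0 0" --pt "0 0 -0.169 0 0 0" --pt "0 0 -0.169 0 0 0" --pt "0 0 -0.169 0 0 0"

```text
time: 14.1
tool_pos: [0.6109, -0.1572, 0.0115]
tool_rot: [1.883, 2.514, 0.001]
ft_force: [-1.1, -1.4, -0.5]
opening: 0.0111
grip_force: 8.0
```

Call:
servo_tool --pt "0 0 0 0 0 0" --pt "0 0 0 0 0 0" --pt "0 0 0 0 0 0" --pt "0 0 0 0 0 0" --gripper 0.35

```text
time: 14.6
tool_pos: [0.6105, -0.157, 0.0109]
tool_rot: [1.883, 2.515, 0.0]
ft_force: [-0.6, -0.2, 0.4]
opening: 0.0331
grip_force: 0.0
```

Call:
servo_tool --pt "0 0 0.05 0 0 0" --pt "0 0 0.15 0 0 0" --pt "0 0 0.28 0 0 0" --pt "0 -0.05 0.38 0 0 0" --pt "0 -0.1 0.4 0 0 0" --pt "0 -0.1 0.4 0 0 0" --pt "0 -0.1 0.4 0 0 0"

```text
time: 15.48
tool_pos: [0.6095, -0.1957, 0.1694]
tool_rot: [-1.881, -2.512, -0.0]
ft_force: [0.4, 0.7, 0.2]
opening: 0.0325
grip_force: 0.0
```

```bash
python3 - <<'E'
from h import *
grab('wrist','w7.png');grab('scene','s7.png')
s=robot.state();print(s['time'],s['tool_pos'],s['opening'])
a=cv2.resize(cv2.imread('pics/w7.png'),(450,338));b=cv2.resize(cv2.imread('pics/s7.png')[120:270,150:340],(350,280))
o=np.zeros((338,800,3),np.uint8);o[:,:450]=a;o[:280,450:]=b
cv2.imwrite('pics/c7.png',o)
E
```

```text
15.575 [ 0.60974794 -0.19543419  0.16924451] 0.03308726318023605
```

View pics/c7.png

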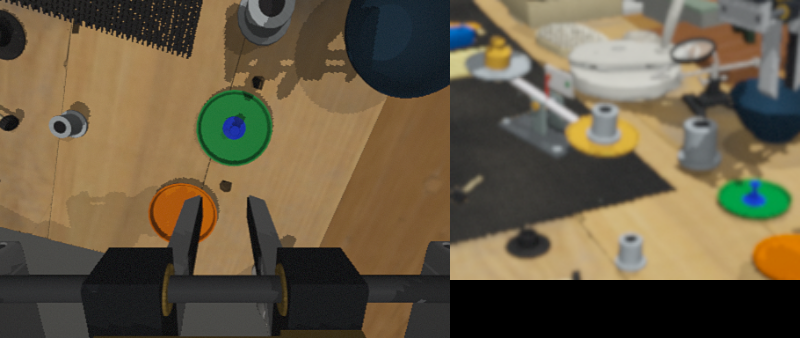

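The tag stands in the middle of the green dish (234,127), the bushing stands on the lowered pan, and the gripper is clear of everything.

```bash
python3 -c "
from rig import robot
print(robot.hand_in())"
```

```text
the job is handed in; nothing more can be done
None
```

The middle-sized bushing outweighed the check weight and stands upright on the lowered brass pan; its blue tag is in the green dish, and the job was handed in at about 15.6 s.

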